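# Set the portion sleeve and hold the green canister over the spout of the topping carousel

### The arm

A 6-joint arm with a two-finger parallel gripper is mounted at the origin on a cart in front of the work surface, level with it; the furniture and walls round the work are solid. World frame = base frame: x ahead of the robot, y to its left, z up, the work surface at z = 0. Lengths are in m, angles in rad, forces in N, time in s.
With the tool pointing down it reaches from about 0.3 to 0.775 m from the base axis. Payload 14.6 kg.
Tool frame: the origin (TCP) lies on the centre line of the jaws, within the pads' length; the fingertips stand 17 mm ahead of it and the grasp point (between the pads) lies 2 mm behind it (r.finger_overhang is the distance from the TCP to the fingertips, in m); z points along the fingers, y is the line along which they close (so a half turn about z gives the same grasp; the last joint's range is limited). The gripper opens to 85 mm and grips with 20 to 120 N. Pads are 22 mm wide; open, the fingers measure 114 mm over their backs; the gripper's body (76 mm by 85 mm) begins 54 mm behind the grasp point. The pads swing forward as they close: fully open they stand 13 mm farther back than shut.
Start: joints at [-0.067, 0.3, 1.521, -0, 1.321, -0.067], TCP at [0.55, -0, 0.248] pointing down, gripper open.
Joint ranges: [-3.03, 3.03], [-0.79, 2.21], [0.23, 2.52], [-1.04, 4.18], [0, 3.07], [-2.55, 2.55]. Speed limits (rad/s): [2.22, 2.22, 2.57, 3.14, 3.14, 3.14].

### API

Orientations are given as [roll, pitch, yaw] about the fixed x, y, z axes, in that order (R = Rz(yaw) Ry(pitch) Rx(roll)).
In Python, from rig import r gives the robot as it stands. The module is installed in compiled form; this text tells all that it offers.
- The arm moves only by the tool jog_arm, never from a script. Its argument "steps" is a list that holds one entry, the list of rows, each a list of 7 numbers: the shift along the tool's x, y, z in cm, then the turn, a rotation vector about the tool's x, y, z in degrees, then the gripper command: -1 is shut, 1 is fully open, values between are in proportion. In form: [[[x, y, z, rx, ry, rz, jaw], ...]]. A call has exactly 8 rows; each row shifts and turns the commanded pose from where the row before left it, along the tool's axes as they then stand; what a row does not reach is not made up. A row lasts 1/12 s, in which the tool goes at most 41.7 mm and 7.16 degrees, less where a joint would pass 70% of its speed; a pose out of reach is approached as far as the arm can. A call with a gripper value outside its range is refused whole. The fingers move at their own pace and stop on an object; the grip force is fixed at half the most. Time passes only in rows, so rows that do not move let the fingers close, or fill a call up. It gives the time, the measured TCP pose, the force, the opening and the grip force at its end, in the units of the state.
- r.get_obs(): the state, without advancing time (a new reading comes with each control period).
- r.capture(name): name is "scene" or "side" or "wrist"; returns the picture (400x640x3 uint8, red, green, blue); there is no depth.
- r.get_calibration(name): a dict with "K" (3x3 intrinsics, pixels), "dist_coeffs" ([k1, k2, p1, p2, k3] as OpenCV has them; the pictures are not rectified), "cam_to_world" (4x4, takes a point from camera to world coordinates); the wrist camera has in their place "mount" (4x4, takes a point from camera to tool coordinates, whose origin is the TCP and whose axes are the flange's). Camera axes: x right, y down, z forward; pixel columns grow to the right and rows downward; lengths in m; the calibration is good to about 2 mm. A picture is of the moment at which its call begins: read the wrist's pose just before it. get_calibration takes no time and is no camera call.
- r.sign_off(): hands the job in; it is judged then, once.
Trained networks look in the newest picture that a camera, given by its name, has taken for a name from the list of things; names that differ only in an ending like _2 or _b are one class to them, and where a whole thing is asked for, a point or a joint stands for the part that bears it (a point fixed in the world has none). Each returns a list of dicts, best first, with "conf" (0 to 1); they miss things now and then, are a little off and sometimes report something else, mostly with a low value. They report only what shows in the picture. A call takes as long as a camera call.
- r.spot_in(camera, query): "uv" ([column, row] in pixels, amid what is visible of it).
The state is a dict: "time_s": time; "joint_positions": joint angles; "dq": joint speeds; "effort": joint torques, N m; "tcp_pos": TCP position; "ee_rot": TCP orientation; "wrist_force": force on the tool from outside, world axes, zero at the start; "moment": the same for the moment, N m; "gripper_width": opening from 0.0 (shut) to 1.0 (fully open); "grasp_force": force on a finger pad.
Only numpy, scipy, OpenCV 4.12 (cv2) and the standard library are available. Lean on these libraries where they do the work, as an engineer would, in place of code of your own. Each camera call takes 0.05 s, during which the arm holds its last target. There are 200 camera calls.

### The job

Get the topping carousel ready to pour into the tasting bowl: first turn the portion sleeve on top of its column until its red line clicks in at two dots, then swing the turntable round by one of its canisters until the canister with the green lid stands squarely over the spout, in line with the brass tongue at the front. The turntable runs freely and pours only while the canister is kept there, so finish while still holding it: keep your grip, with the green canister still over the spout and the sleeve left at two dots. Leave the bowl, the tin, the scoop and the gift box where they are.

Things in the scene. Friction and masses are not known exactly. Their poses are not given: they have to be found in the camera images.
- dispenser: fixed stand of the carousel, sizes in mm: origin on the turning axis, on the work surface; z up, -x axis to its front, where spout and tongue are. Steel foot disc radius 150, 12 high; column radius 17; wooden pan radius 146 at height 122 to 130, with a brass tongue 36 wide that reaches 172 from the axis at the front
- dial (a point): centre of the fixed round white dial plate on the column, radius 50 mm, its top at height 231. Groups of 1, 2, 3, 4 and 5 brown dots stand round its front edge, 25 degrees apart, from left to right seen from the front; three dots is at the front
- carousel: wooden turntable, radius 140 mm, height 133 to 141, with five cream canisters fixed on it 72 degrees apart, their axes 108 from the turning axis; one has a green lid, knob and band. Origin on the axis at the surface, +x axis to the green canister. Turns endlessly either way about the vertical on a ball bearing, nearly without friction, no clicks
- green_knob (a point): axis of the green canister's knob at height 241, 108 mm from the turning axis. Every canister: radius 30 (lid 31), lid top at height 223, on it a fixed round upright knob of diameter 26 from height 223 to 254. The other four have wooden lids and knobs and brown bands
- spout (a point): the spout's axis at the top of the pan (height 130), 108 mm from the turning axis at the front of the stand; the green canister belongs right above it. The spout is a brass funnel under the pan
- sleeve (a joint): angle of the portion sleeve about the vertical, rad: 0 at one dot, +0.436 (25 degrees) a dot, 1.745 at five dots; two dots = 0.436. Grows counter-clockwise seen from above. Stops at both ends; a ball clicks it in at every dot, about 0.1 N m to turn it
- sleeve_top (a point): centre of the sleeve's top face, height 272, on the turning axis. The sleeve is a ribbed round aluminium grip of diameter 43 mm from height 238 to 272, over a flange of diameter 55 from 233 to 238; the red line on its top and flange points at the set dots
- tasting_bowl: white porcelain bowl, 150 across, 83 high, standing loose on the foot disc under the spout (rim at height 95); origin under its centre
- cocoa_tin: loose round green tin with a yellow lid, 68 across, 91 high; origin under its centre
- scoop: loose brass scoop, 177 long, lying on the surface; origin under its middle
- gift_cube: loose small purple gift box, 64x64x56; origin under its centre

How it is judged:
By the outcome, as a careful person would: the job done as asked, in the order asked, and still so for the second after the job is handed in, while the arm keeps its last pose, push and grip.
It also fails if it takes over 51 s, if anything falls off the work surface, if the arm or the gripper's body presses on something with over 40 N, if the wrist force passes 120 N, or if a joint passes its speed limit or range.

## Working session

There is one attempt and no reset: what is moved stays moved. The work goes in short steps, Python scripts to look and compute and a tool call to move; the robot and the scene stay as the last step left them, time stands still between calls to the robot, and variables do not carry over. Pictures are saved under pics/ and viewed, at most 10 in all, crops included, and the job is handed in when it is done.

Besides the shell and the picture viewer there is one more tool, called by a JSON object that holds its "name" and its "arguments", one argument or row to a line. jog_arm: Moves the arm, as the interface text tells. Its arguments: {"type":"object","properties":{"steps":{"type":"array"}},"required":["steps"]}

```bash
mkdir -p pics; cat > h.py <<'E'
from rig import r
import numpy as np, cv2
from scipy.spatial.transform import Rotation as R
def cal(n,o=None):
    c=r.get_calibration(n);K=np.array(c["K"]);d=np.array(c["dist_coeffs"])
    if "mount" in c:
        o=o or r.get_obs();T=np.eye(4);e=np.array(o["ee_rot"])
        T[:3,:3]=e if e.shape==(3,3) else R.from_euler("xyz",e).as_matrix()
        T[:3,3]=o["tcp_pos"];M=T@np.array(c["mount"])
    else: M=np.array(c["cam_to_world"])
    return K,d,M
def at_z(C,uv,z):
    K,d,M=C;p=cv2.undistortPoints(np.array([[uv]],float),K,d)[0,0]
    v=M[:3,:3]@[p[0],p[1],1];o=M[:3,3];return o+v*(z-o[2])/v[2]
def proj(C,P):
    K,d,M=C;Q=(np.asarray(P,float)-M[:3,3])@M[:3,:3]
    return cv2.projectPoints(Q,np.zeros(3),np.zeros(3),K,d)[0][:,0]
def save(n,im): cv2.imwrite(f"pics/{n}.png",im[:,:,::-1])
E
python3 - <<'E'
from h import *
o=r.get_obs();print(o)
ims=[]
for n in("scene","side","wrist"):
    ims.append(r.capture(n));C=cal(n)
    print(n,C[2][:3].round(3).tolist())
    for q,z in(("sleeve_top",.272),("green_knob",.241),("dial",.231),("dispenser",.1),("tasting_bowl",.08)):
        for s in r.spot_in(n,q)[:2]: print(q,np.round(s["uv"],1),round(s["conf"],2),at_z(C,s["uv"],z)[:2].round(3))
save("a",np.vstack([cv2.resize(ims[0],(480,300)),cv2.resize(ims[1],(480,300))]));save("b",ims[2]);save("scene",ims[0]);save("side",ims[1])
E
```

```text
{'time_s': 0.0, 'joint_positions': array([-6.66250447e-02,  3.00491186e-01,  1.52155928e+00,  1.30001438e-06,
        1.32069810e+00, -6.65929714e-02]), 'dq': array([-9.28845045e-04, -1.86540367e-03, -1.22154343e-04,  2.33316361e-05,
       -7.46690268e-05, -2.67001359e-04]), 'effort': array([ 2.33377898e-03, -5.43485534e+01, -3.61782753e+01,  2.82532977e-05,
        4.14875918e-03, -3.55991256e-05]), 'tcp_pos': array([ 5.49795606e-01, -2.78251620e-06,  2.47719507e-01]), 'ee_rot': array([-3.14043939e+00, -7.81751969e-05,  1.57076389e+00]), 'wrist_force': array([ 0.17141901, -0.03198583,  0.32614602]), 'moment': array([-0.00234507,  0.01238416,  0.04703705]), 'grasp_force': 0.0, 'gripper_width': 0.9973727184548529}
scene [[0.211, -0.855, 0.474, 0.105], [-0.978, -0.178, 0.113, -0.157], [-0.012, -0.487, -0.873, 0.989]]
dial [290.4 221.9] 0.56 [ 0.452 -0.019]
dispenser [293.1 220.7] 0.59 [ 0.517 -0.   ]
tasting_bowl [268.  256.2] 0.8 [0.423 0.039]
side [[0.001, -0.868, 0.496, 0.1], [-1.0, -0.001, 0.001, -0.039], [-0.001, -0.496, -0.868, 0.962]]
green_knob [214.4 179.7] 0.65 [0.552 0.203]
dial [214.8 180.2] 0.8 [0.557 0.205]
dispenser [216.4 182.6] 0.96 [0.631 0.244]
tasting_bowl [414.8 174.8] 0.7 [ 0.669 -0.298]
wrist [[1.0, -0.001, 0.002, 0.551], [-0.0, -0.954, -0.301, 0.078], [0.002, 0.301, -0.954, 0.374]]
green_knob [313.5 130.6] 0.96 [0.549 0.068]
green_knob [319.3  99.7] 0.36 [0.552 0.081]
dial [316.7 101.8] 0.83 [0.551 0.08 ]
dispenser [312.8 101. ] 0.75 [0.547 0.084]
dispenser [397.3 303.7] 0.16 [ 0.645 -0.14 ]
tasting_bowl [156.2 131.1] 0.93 [0.386 0.056]
tasting_bowl [311.1 130.8] 0.53 [0.545 0.055]
```

View pics/scene.png

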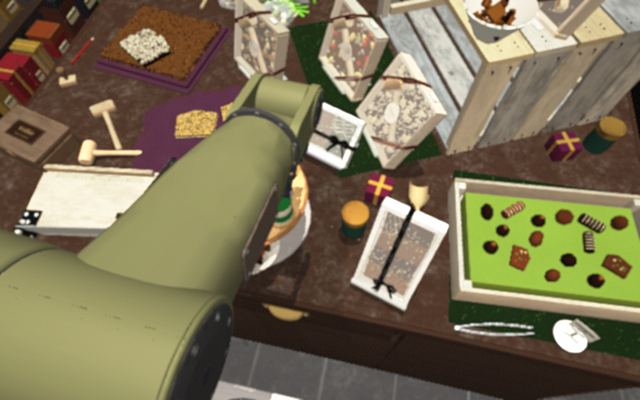

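View pics/b.png

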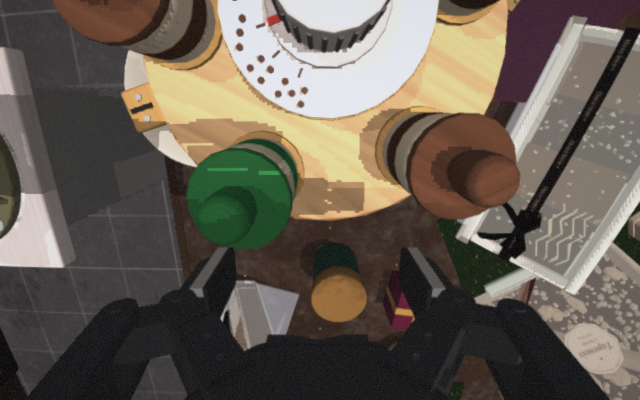

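The wrist view shows the dial (centre about (328,15)), the red line near (272,20), the green canister knob at (228,215) and the tongue at (140,105). The stand lies to +y of the tool, with its front towards -x.

```bash
python3 - <<'E'
from h import *
C=cal("wrist")
for n,uv,z in(("dialL",(222,40),.231),("dialB",(328,118),.231),("dialR",(437,20),.231),("dialBL",(250,88),.231),("knob",(228,215),.254),("knob2",(487,180),.254),("tongue",(128,105),.13),("turnB",(330,219),.141),("turnR",(505,60),.141),("tin",(338,300),.091)):
    print(n,at_z(C,uv,z).round(3))
E
```

```text
dialL [0.507 0.108 0.231]
dialB [0.556 0.073 0.231]
dialR [0.605 0.116 0.231]
dialBL [0.519 0.087 0.231]
knob [0.51  0.031 0.254]
knob2 [0.626 0.048 0.254]
tongue [0.393 0.081 0.13 ]
turnB [ 0.563 -0.017  0.141]
turnR [0.696 0.114 0.141]
tin [ 0.576 -0.141  0.091]
```

{"name": "jog_arm", "arguments": {
  "steps": [
    [[0, 0, -3, 0, 0, 0, 1], [0, 0, -3, 0, 0, 0, 1], [2, 0, -2.5, 0, 0, 0, 1], [2, 0, -2.5, 0, 0, 0, 1], [2, 0, -2, 0, 0, 0, 1], [2, 0, 0, 0, 0, 0, 1], [2, 0, 0, 0, 0, 0, 1], [2, 0, 0, 0, 0, 0, 1]]
  ]
}}

```text
time_s: 1.57
tcp_pos: [0.5499, 0.121, 0.3786]
ee_rot: [3.141, -0.0, 1.571]
wrist_force: [0.5, 0.1, -0.1]
gripper_width: 0.994
grasp_force: 0.0
```

```bash
python3 - <<'E'
from h import *
o=r.get_obs();C=cal("wrist",o);im=r.capture("wrist");print(o["tcp_pos"],o["time_s"])
for q,z in(("sleeve_top",.272),("green_knob",.241),("dial",.231),("tasting_bowl",.08)):
    for s in r.spot_in("wrist",q)[:2]: print(q,np.round(s["uv"],1),round(s["conf"],2),at_z(C,s["uv"],z)[:2].round(4))
save("c",im)
cv2.imwrite("pics/c.png",im[:,:,::-1])
E
```

```text
[0.54991092 0.12096257 0.37855809] 1.5667
sleeve_top [320.5 190.6] 0.56 [0.554  0.1307]
green_knob [316.1 134.9] 0.57 [0.5503 0.1747]
dial [319.9 161.4] 0.57 [0.5539 0.1483]
dial [383.4 341.1] 0.33 [ 0.6326 -0.0739]
tasting_bowl [226.9 214.7] 0.66 [0.4063 0.0341]
```

View pics/c.png

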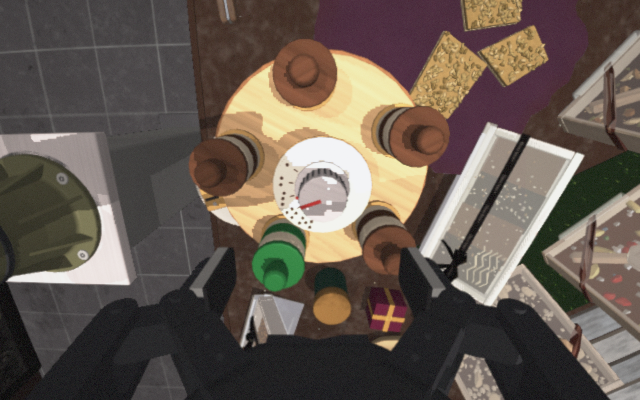

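The whole carousel shows: sleeve top at (322,195), its red line pointing lower left at (305,205), dots along the left edge of the dial, and the green knob at (279,277). I'll enlarge the dial.

```bash
python3 - <<'E'
import cv2
im=cv2.imread("pics/c.png")
cv2.imwrite("pics/d.png",cv2.resize(im[130:240,265:385],None,fx=5,fy=5,interpolation=cv2.INTER_CUBIC))
E
```

```text
(no output)
```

View pics/d.png

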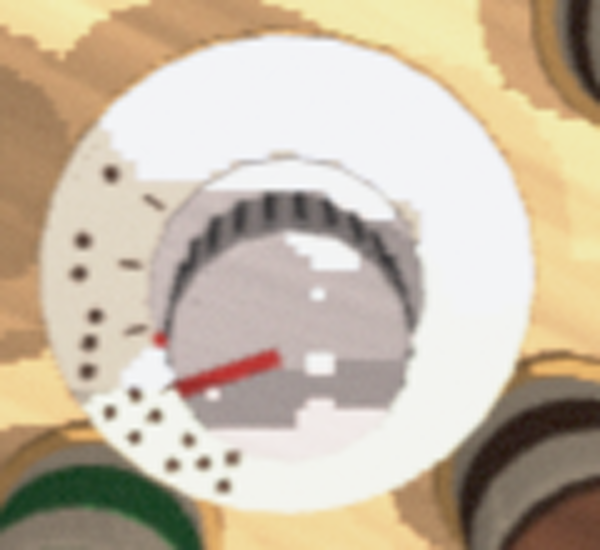

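```bash
cat > m.py <<'E'
from h import *
C=None
def px(u,v): return (265+(u+.5)/5-.5,130+(v+.5)/5-.5)
E
python3 - <<'E'
from m import *
C=cal("wrist")
D=np.array([at_z(C,px(*p),.231)[:2] for p in((40,272),(533,272),(287,32),(287,512),(465,105),(90,405))])
A=np.c_[2*D,np.ones(6)];s=np.linalg.lstsq(A,(D**2).sum(1),rcond=None)[0];c=s[:2];print("dial",c,np.sqrt(s[2]+c@c))
S=np.array([at_z(C,px(*p),.272)[:2] for p in((165,345),(412,345),(288,228),(288,462))]);print("sleeve",S[:2].mean(0),S[2:].mean(0),np.ptp(S,0))
ang=lambda p,c:np.degrees(np.arctan2(*(p-c)[::-1]))%360
for p in((110,173),(80,256),(91,344),(133,412),(210,460)):
    print("dots",ang(at_z(C,px(*p),.231)[:2],c),np.linalg.norm(at_z(C,px(*p),.231)[:2]-c))
for p in((153,201),(130,264),(135,330)): print("tick",ang(at_z(C,px(*p),.231)[:2],c))
print("flange",ang(at_z(C,px(160,340),.238)[:2],c))
a,b=[at_z(C,px(*p),.272)[:2] for p in((278,357),(175,388))];print("line",ang(b,a),ang(b,c),c-a)
ks=[((279,277),'g'),((427,143),1),((303,70),2),((209,176),3),((387,256),4)]
for p,n in ks:
    k=at_z(C,p,.254)[:2];print("knob",n,k.round(4),ang(k,c),np.linalg.norm(k-c))
E
```

```text
dial [0.55640427 0.12191245] 0.04922154538783518
sleeve [0.55560765 0.12226651] [0.55551785 0.12171038] [0.0425471  0.04240242]
dots 147.3985224919824 0.041530162927155626
dots 172.21970020775416 0.041870924604437705
dots 197.65544391060658 0.04193874626391087
dots 220.73385997495177 0.0420385546436551
dots 247.05521122091648 0.04137373964889066
tick 147.84442773858612
tick 172.7539089219787
tick 197.48442043892348
flange 200.74025237595882
line 197.5904449180007 200.08466410500694 [0.00260551 0.0018223 ]
knob g [0.5122 0.0322] 243.7764850445769 0.09995987149420783
knob 1 [0.648  0.1678] 26.639648922926582 0.1024406582260102
knob 2 [0.5396 0.2269] 99.07390925749027 0.10635617825969039
knob 3 [0.4528 0.1381] 171.12366706069656 0.10489456415334358
knob 4 [0.6208 0.0562] 314.4428330952108 0.09201676538911334
```

The dial and sleeve agree on an axis at (0.556, 0.122). Front is at about 197.4°, the red line at three dots and green at 243°. The sleeve must turn 25° clockwise, then the carousel about 46° clockwise. Descending on the sleeve.

{"name": "jog_arm", "arguments": {
  "steps": [
    [[0.1, 0.6, 2, 0, 0, 0, 1], [0, 0, 2.5, 0, 0, 0, 1], [0, 0, 2.5, 0, 0, 0, 1], [0, 0, 2, 0, 0, 0, 1], [0, 0, 1.5, 0, 0, 0, 1], [0, 0, 1, 0, 0, 0, 1], [0, 0, 0.4, 0, 0, 0, 1], [0, 0, 0, 0, 0, 0, 1]]
  ]
}}

```text
time_s: 2.48
tcp_pos: [0.556, 0.1205, 0.259]
ee_rot: [-3.141, 0.0, 1.57]
wrist_force: [-0.0, -0.8, -0.7]
gripper_width: 0.997
grasp_force: 0.0
```

{"name": "jog_arm", "arguments": {
  "steps": [
    [[0, 0, 0, 0, 0, 0, -1], [0, 0, 0, 0, 0, 0, -1], [0, 0, 0, 0, 0, 0, -1], [0, 0, 0, 0, 0, 0, -1], [0, 0, 0, 0, 0, 0, -1], [0, 0, 0, 0, 0, 0, -1], [0, 0, 0, 0, 0, 0, -1], [0, 0, 0, 0, 0, 0, -1]]
  ]
}}

```text
time_s: 3.15
tcp_pos: [0.555, 0.1211, 0.2607]
ee_rot: [-3.14, 0.0, 1.571]
wrist_force: [-16.5, -1.2, 11.3]
gripper_width: 0.484
grasp_force: 60.4
```

{"name": "jog_arm", "arguments": {
  "steps": [
    [[0, -0.1, -0.2, 0, 0, 0, -1], [0, 0, 0, 0, 0, 5, -1], [0, 0, 0, 0, 0, 5, -1], [0, 0, 0, 0, 0, 5, -1], [0, 0, 0, 0, 0, 5, -1], [0, 0, 0, 0, 0, 5, -1], [0, 0, 0, 0, 0, 0, -1], [0, 0, 0, 0, 0, 0, -1]]
  ]
}}

```text
time_s: 3.82
tcp_pos: [0.5546, 0.1211, 0.2609]
ee_rot: [-3.14, 0.001, 1.137]
wrist_force: [-4.1, 2.7, -4.8]
gripper_width: 0.486
grasp_force: 65.3
```

```bash
python3 - <<'E'
from h import *
o=r.get_obs();print(o["tcp_pos"],np.degrees(o["ee_rot"]),o["moment"],o["wrist_force"],o["joint_positions"])
E
```

```text
[0.55460597 0.12107976 0.26089737] [-1.79924937e+02  3.87520459e-02  6.51580443e+01] [ 0.11055284  0.63485016 -0.06514998] [-4.07502977  2.74258928 -4.76180373] [1.50361690e-01 3.30859112e-01 1.45088932e+00 1.61526603e-04
 1.36131012e+00 5.83902347e-01]
```

{"name": "jog_arm", "arguments": {
  "steps": [
    [[0, 0, 0, 0, 0, 0, 1], [0, 0, 0, 0, 0, 0, 1], [0, 0, 0, 0, 0, 0, 1], [0, 0, 0, 0, 0, 0, 1], [0, 0, -2, 0, 0, 0, 1], [0, 0, -3, 0, 0, 0, 1], [-2, 0, -3, 0, 0, 0, 1], [-2, 0, -2, 0, 0, 0, 1]]
  ]
}}

```text
time_s: 4.48
tcp_pos: [0.5381, 0.0848, 0.3642]
ee_rot: [3.139, -0.002, 1.136]
wrist_force: [-0.4, 0.1, 0.5]
gripper_width: 1.0
grasp_force: 0.0
```

```bash
python3 - <<'E'
from h import *
o=r.get_obs();C=cal("wrist",o);im=r.capture("wrist");print(o["tcp_pos"],o["time_s"],o["dq"].round(3))
a=np.array([.5555,.1215]);P=proj(C,[[*a,.272]])[0];print(P)
u,v=P.astype(int);im2=im[max(v-120,0):v+180,max(u-180,0):u+180];print(max(v-120,0),max(u-180,0))
save("e_full",im);save("e",cv2.resize(im2,None,fx=2,fy=2,interpolation=cv2.INTER_CUBIC)[:600])
E
```

```text
[0.53812504 0.08477202 0.36417838] 4.4833 [-0.395 -0.396 -0.023 -0.005  0.416 -0.38 ]
[316.40473275 158.18852777]
38 136
```

View pics/e.png

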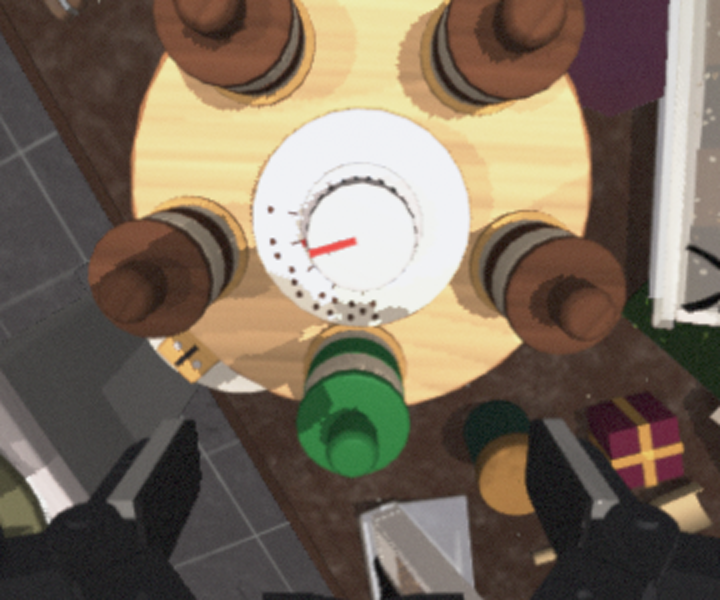

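The red line now points at the two-dot group (275,248), and the green knob top is at (352,450). I'll check the numbers.

```bash
python3 - <<'E'
from h import *
o=r.get_obs();C=cal("wrist",o);im=r.capture("wrist");print(o["tcp_pos"],np.degrees(o["ee_rot"]),np.abs(o["dq"]).max())
a0=cv2.imread("pics/e_full.png")[:,:,::-1]
(dx,dy),_=cv2.phaseCorrelate(a0[40:200].mean(2),im[40:200].mean(2),);print("shift",dx,dy)
f=lambda u,v:(136+u/2+dx,38+v/2+dy)
ang=lambda p,c:np.degrees(np.arctan2(*(p-c)[::-1]))%360
D=np.array([at_z(C,f(*p),.231)[:2] for p in((253,218),(470,218),(361,108),(361,326),(440,145),(285,292))])
s=np.linalg.lstsq(np.c_[2*D,np.ones(6)],(D**2).sum(1),rcond=None)[0];c=s[:2];print("dial",c,np.sqrt(s[2]+c@c))
for p in((270,209),(275,248),(292,282)):print("dots",ang(at_z(C,f(*p),.231)[:2],c))
print("flange",ang(at_z(C,f(303,243),.238)[:2],c))
x,y=[at_z(C,f(*p),.272)[:2] for p in((355,241),(311,254))];print("line",ang(y,x))
# green segmentation: lid+knob
h=cv2.cvtColor(im,cv2.COLOR_RGB2HSV);print("knobpx",f(352,450),at_z(C,f(352,450),.254),)
k=at_z(C,f(352,450),.254)[:2];print(ang(k,c),np.linalg.norm(k-c))
for p in((130,292),(585,310)):
    k=at_z(C,f(*p),.254)[:2];print(ang(k,c),np.linalg.norm(k-c))
save("f",im)
E
```

```text
[0.53764006 0.08206544 0.36797189] [179.58073168  -0.18412737  64.99941566] 0.09343197926591805
shift -2.2570315152256057 -2.9090223470178387
dial [0.55567721 0.12230326] 0.04976220752535706
dots 146.34656287209077
dots 171.02582528781946
dots 195.10452448280458
flange 172.09661448498247
line 171.37280134434317
knobpx (309.7429684847744, 260.09097765298213) [0.50691368 0.02934115 0.254     ]
242.32061712441015 0.1049754037024634
169.7614458610262 0.10499759121010542
315.3217610876757 0.10546160101561008
```

{"name": "jog_arm", "arguments": {
  "steps": [
    [[-2.2, -0.2, 0, 0, 0, 0, 1], [-2.2, -0.2, 0, 0, 0, 0, 1], [-2, -0.1, 2, 0, 0, 0, 1], [0, 0, 3, 0, 0, 0, 1], [0, 0, 3, 0, 0, 0, 1], [0, 0, 2.5, 0, 0, 0, 1], [0, 0, 1.5, 0, 0, 0, 1], [0, 0, 0, 0, 0, 0, 1]]
  ]
}}

```text
time_s: 5.25
tcp_pos: [0.5054, 0.029, 0.2377]
ee_rot: [-3.136, 0.002, 1.135]
wrist_force: [0.2, 0.2, -0.8]
gripper_width: 1.003
grasp_force: 0.0
```

{"name": "jog_arm", "arguments": {
  "steps": [
    [[0, 0, 0, 0, 0, 0, 0.2], [0, 0, 0, 0, 0, 0, -0.2], [0, 0, 0, 0, 0, 0, -1], [0, 0, 0, 0, 0, 0, -1], [0, 0, 0, 0, 0, 0, -1], [0, 0, 0, 0, 0, 0, -1], [0, 0, 0, 0, 0, 0, -1], [0, 0, 0, 0, 0, 0, -1]]
  ]
}}

```text
time_s: 5.92
tcp_pos: [0.5068, 0.0288, 0.2422]
ee_rot: [3.14, -0.001, 1.134]
wrist_force: [-1.0, 1.3, 5.3]
gripper_width: 0.279
grasp_force: 58.7
```

```bash
python3 - <<'E'
from h import *
o=r.get_obs();p=o["tcp_pos"];print(p,np.degrees(o["ee_rot"]),o["wrist_force"],o["moment"],o["gripper_width"])
d=p[:2]-[.555,.1217];print(np.linalg.norm(d),np.degrees(np.arctan2(d[1],d[0]))%360)
E
```

```text
[0.5067985  0.02883425 0.24219519] [ 1.79915450e+02 -3.58702953e-02  6.50009545e+01] [-0.98773894  1.3201579   5.33831683] [-0.01874729  0.17346673  0.03335352] 0.2786485669350576
0.10462997484235273 242.56865622614868
```

{"name": "jog_arm", "arguments": {
  "steps": [
    [[0, 0, -0.3, 0, 0, 0, -1], [0.05, -0.35, 0, 0, 0, 1.9, -1], [0.05, -0.69, 0, 0, 0, 3.8, -1], [0.05, -0.69, 0, 0, 0, 3.8, -1], [0.05, -0.69, 0, 0, 0, 3.8, -1], [0.05, -0.69, 0, 0, 0, 3.8, -1], [0.05, -0.69, 0, 0, 0, 3.8, -1], [0.05, -0.35, 0, 0, 0, 1.9, -1]]
  ]
}}

```text
time_s: 6.58
tcp_pos: [0.4737, 0.0557, 0.2423]
ee_rot: [-3.139, 0.002, 0.733]
wrist_force: [5.9, -0.0, -20.9]
gripper_width: 0.276
grasp_force: 63.3
```

```bash
python3 - <<'E'
from h import *
o=r.get_obs();p=o["tcp_pos"];print(p,np.degrees(o["ee_rot"]),o["wrist_force"],o["moment"],o["gripper_width"])
d=p[:2]-[.555,.1217];print(np.linalg.norm(d),np.degrees(np.arctan2(d[1],d[0]))%360)
E
```

```text
[0.47368727 0.05573444 0.24234613] [-1.79867550e+02  1.11100674e-01  4.19785719e+01] [  5.86649306  -0.02431355 -20.90279953] [-6.67000372e-04 -1.10638707e+00 -3.19951598e-01] 0.27613567124466976
0.10470537547089322 219.05095189723878
```

{"name": "jog_arm", "arguments": {
  "steps": [
    [[0.05, -0.36, 0.2, 0, 0, 2, -1], [0.05, -0.69, 0, 0, 0, 3.8, -1], [0.05, -0.69, 0, 0, 0, 3.8, -1], [0.05, -0.69, 0, 0, 0, 3.8, -1], [0.05, -0.69, 0, 0, 0, 3.8, -1], [0.05, -0.55, 0, 0, 0, 3.0, -1], [0.0, -0.36, 0, 0, 0, 2, -1], [0, 0, 0, 0, 0, 0, -1]]
  ]
}}

```text
time_s: 7.25
tcp_pos: [0.455, 0.0907, 0.2423]
ee_rot: [3.141, 0.001, 0.348]
wrist_force: [-2.3, -3.0, -1.7]
gripper_width: 0.277
grasp_force: 65.4
```

```bash
python3 - <<'E'
from h import *
o=r.get_obs();C=cal("wrist",o);im=r.capture("wrist");s=r.capture("scene");p=o["tcp_pos"];print(p,np.degrees(o["ee_rot"]),o["wrist_force"],o["moment"],o["gripper_width"])
d=p[:2]-[.555,.1217];print(np.linalg.norm(d),np.degrees(np.arctan2(d[1],d[0]))%360)
a=np.array([.555,.1217]);f=np.radians(197)
u=np.array([np.cos(f),np.sin(f)]);w=np.array([-u[1],u[0]])
print("tongue proj",proj(C,[[*(a+.172*u+t*w),.13] for t in(-.018,.018)]))
save("g",im);save("h",s)
E
```

```text
[0.45502437 0.0907444  0.24225998] [1.79993758e+02 3.76114103e-02 1.99156464e+01] [-2.27670562 -3.04258356 -1.73816627] [-0.45320513  0.22252687 -0.27490586] 0.27698192270221744
0.10465837879365926 197.2041664007766
tongue proj [[294.82876039 265.72163579]
 [332.37653699 267.37556106]]
```

View pics/g.png

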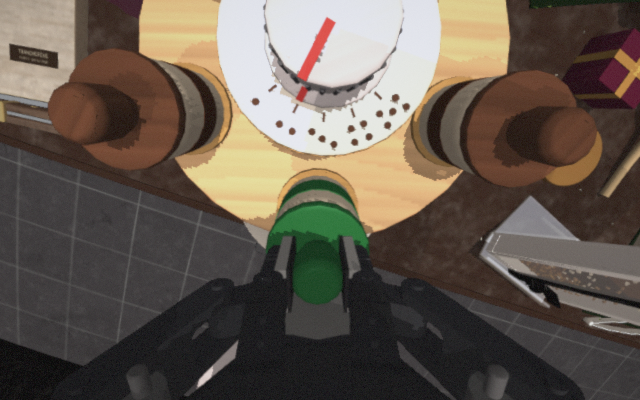

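```bash
python3 - <<'E'
import cv2,numpy as np
b=cv2.imread("pics/b.png")[60:160,100:220];f=cv2.imread("pics/f.png")[180:260,185:281]
cv2.imwrite("pics/i.png",np.hstack([cv2.resize(b,(480,400),interpolation=cv2.INTER_CUBIC)[:,:320],cv2.resize(f,(480,400),interpolation=cv2.INTER_CUBIC)]))
g=cv2.imread("pics/g.png")[60:170,220:430];
cv2.imwrite("pics/j.png",cv2.resize(g,None,fx=3.8,fy=3.8,interpolation=cv2.INTER_CUBIC)[:600,:800])
E
```

```text
(no output)
```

View pics/i.png

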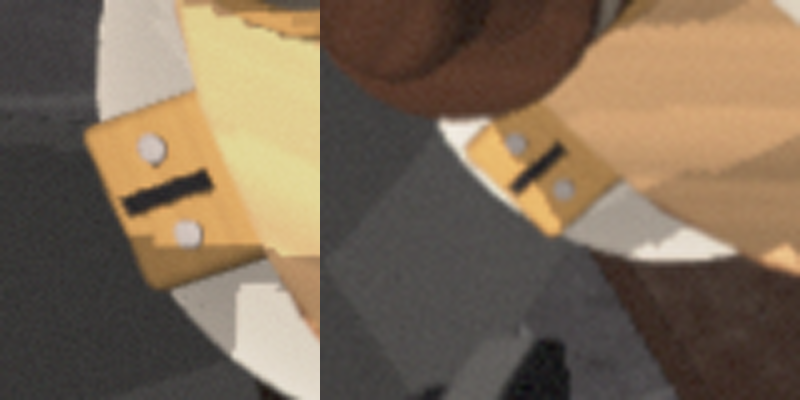

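View pics/j.png

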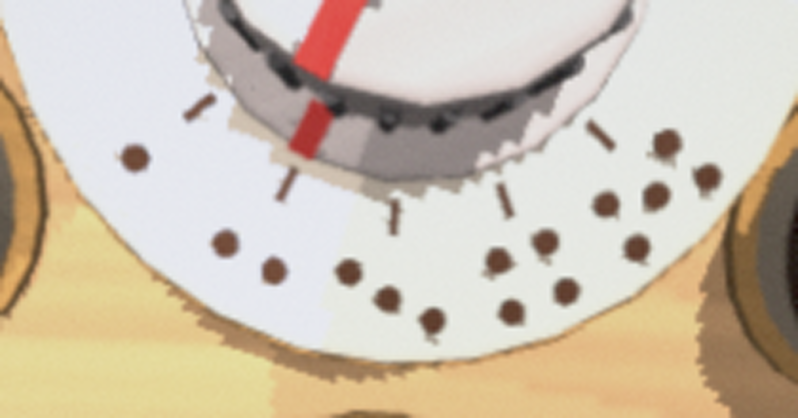

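The sleeve line points straight at the two-dot tick (287,184 in the crop), so the sleeve has stayed set. The tongue's slot gives the front direction.

```bash
python3 - <<'E'
from h import *
a=np.array([.5553,.1218]);ang=lambda p:(np.degrees(np.arctan2(*(p-a)[::-1]))%360).round(2),(np.linalg.norm(p-a)).round(4)
def fake(p,e): return cal("wrist",dict(tcp_pos=np.array(p),ee_rot=np.radians(e)))
Cb=fake([.5498,0,.2477],[-179.93,0,90]);Cf=fake([.53764,.08207,.36797],[179.58,-.184,65])
B=lambda u,v:(99.6+u/4,59.6+v/4);F=lambda u,v:(184.6+(u-320)/5,179.6+v/5)
A=lambda p:(np.degrees(np.arctan2(*(p-a)[::-1]))%360,np.linalg.norm(p-a))
for n,C,f,P in(("b",Cb,B,[(125,208),(212,180),(87,130),(158,290)]),("f",Cf,F,[(515,188),(565,147),(467,147),(555,237)])):
    Q=[at_z(C,f(*p),.130)[:2] for p in P]
    for q in Q: print(n,A(q))
    e=(Q[2]+Q[3])/2;print(" end mid",A(e),"width",np.linalg.norm(Q[2]-Q[3]))
    t=Q[3]-Q[2];print(" normal",np.degrees(np.arctan2(t[1],t[0]))%360-90)
Cg=cal("wrist");G=lambda u,v:(219.6+u/3.8,59.6+v/3.8)
for p in((200,107),(287,184),(394,216),(505,200),(601,135)):print("tick",A(at_z(Cg,G(*p),.231)[:2]))
print("line",A(at_z(Cg,G(305,145),.238)[:2]))
o=r.get_obs();print("tcp",A(o["tcp_pos"][:2]))
k=at_z(Cg,(318,287),.25)[:2]
for z,uv in((.223,(318,215)),): print(A(at_z(Cg,uv,z)[:2]))
E
```

```text
Traceback (most recent call last):
NameError: name 'p' is not defined. Did you mean: 'np'?
```

```bash
python3 - <<'E'
from h import *
a=np.array([.5553,.1218])
def fake(p,e): return cal("wrist",dict(tcp_pos=np.array(p),ee_rot=np.radians(e)))
Cb=fake([.5498,0,.2477],[-179.93,0,90]);Cf=fake([.53764,.08207,.36797],[179.58,-.184,65])
B=lambda u,v:(99.6+u/4,59.6+v/4);F=lambda u,v:(184.6+(u-320)/5,179.6+v/5)
A=lambda p:(round(np.degrees(np.arctan2(*(p-a)[::-1]))%360,2),round(np.linalg.norm(p-a),4))
for n,C,f,P in(("b",Cb,B,[(125,208),(212,180),(87,130),(158,290)]),("f",Cf,F,[(515,188),(565,147),(467,147),(555,237)])):
    Q=[at_z(C,f(*p),.130)[:2] for p in P]
    for q in Q: print(n,A(q))
    e=(Q[2]+Q[3])/2;print(" end mid",A(e),"width",np.linalg.norm(Q[2]-Q[3]))
    t=Q[3]-Q[2];print(" normal",np.degrees(np.arctan2(t[1],t[0]))%360-90)
Cg=cal("wrist");G=lambda u,v:(219.6+u/3.8,59.6+v/3.8)
for p in((200,107),(287,184),(394,216),(505,200),(601,135)):print("tick",A(at_z(Cg,G(*p),.231)[:2]))
print("line",A(at_z(Cg,G(305,145),.238)[:2]))
print("tcp",A(r.get_obs()["tcp_pos"][:2]),"lid",A(at_z(Cg,(318,245),.223)[:2]))
for u in((62,100),(578,122)): print("knobs",A(at_z(Cg,u,.254)[:2]))
E
```

```text
b (np.float64(195.58), np.float64(0.1691))
b (np.float64(195.66), np.float64(0.1486))
b (np.float64(190.0), np.float64(0.1709))
b (np.float64(201.49), np.float64(0.1705))
 end mid (np.float64(195.74), np.float64(0.1699)) width 0.034195503662743314
 normal 196.35384693176752
f (np.float64(195.56), np.float64(0.1669))
f (np.float64(195.8), np.float64(0.1477))
f (np.float64(189.8), np.float64(0.1691))
f (np.float64(201.46), np.float64(0.1699))
 end mid (np.float64(195.65), np.float64(0.1686)) width 0.03445749284720474
 normal 194.2257416109328
tick (np.float64(145.13), np.float64(0.0315))
tick (np.float64(170.13), np.float64(0.0312))
tick (np.float64(195.43), np.float64(0.0309))
tick (np.float64(221.05), np.float64(0.0309))
tick (np.float64(246.61), np.float64(0.0309))
line (np.float64(170.48), np.float64(0.0261))
tcp (np.float64(197.46), np.float64(0.105)) lid (np.float64(197.33), np.float64(0.1015))
knobs (np.float64(122.08), np.float64(0.1088))
knobs (np.float64(272.91), np.float64(0.1052))
```

Tongue and ticks put the front at 195.7°, while the canister is at about 197.5°. That leaves 1.8° more clockwise.

{"name": "jog_arm", "arguments": {
  "steps": [
    [[0.02, -0.17, 0, 0, 0, 0.9, -1], [0.01, -0.16, 0, 0, 0, 0.9, -1], [0, 0, 0, 0, 0, 0, -1], [0, 0, 0, 0, 0, 0, -1], [0, 0, 0, 0, 0, 0, -1], [0, 0, 0, 0, 0, 0, -1], [0, 0, 0, 0, 0, 0, -1], [0, 0, 0, 0, 0, 0, -1]]
  ]
}}

```text
time_s: 8.02
tcp_pos: [0.4542, 0.0934, 0.2423]
ee_rot: [-3.142, 0.001, 0.318]
wrist_force: [-5.5, -1.5, 0.4]
gripper_width: 0.279
grasp_force: 65.6
```

```bash
python3 - <<'E'
from h import *
a=np.array([.5553,.1218]);o=r.get_obs();C=cal("wrist",o);im=r.capture("wrist")
A=lambda p:(np.degrees(np.arctan2(*(p-a)[::-1]))%360,np.linalg.norm(p-a))
print("tcp",o["tcp_pos"],A(o["tcp_pos"][:2]),np.degrees(o["ee_rot"]),o["wrist_force"],o["moment"],o["gripper_width"],o["grasp_force"],abs(o["dq"]).max())
h=cv2.cvtColor(im,cv2.COLOR_RGB2HSV);m=cv2.inRange(h,(50,100,20),(85,255,255));m[:180]=0;m[235:]=0
for v in(205,212,220,228): 
    x=np.where(m[v])[0];x=x[(x>250)&(x<390)];print(v,x.min(),x.max(),A(at_z(C,((x.min()+x.max())/2,v),.22)[:2])) if len(x) else 0
save("k",im)
E
```

```text
tcp [0.45424309 0.09342144 0.24226365] (np.float64(195.68567632240038), np.float64(0.104965902738005)) [-1.79995832e+02  6.69113827e-02  1.82260106e+01] [-5.54042616 -1.54336817  0.4288573 ] [-0.40011455  0.75572343 -0.09548927] 0.27919097337578597 65.59484481811523 0.0007341316698292481
205 281 353 (np.float64(194.33512594521594), np.float64(0.07858566953434655))
212 286 349 (np.float64(194.72124319851272), np.float64(0.08268641233248265))
220 277 357 (np.float64(194.73083095975025), np.float64(0.08749369764795804))
228 272 362 (np.float64(194.91527033954478), np.float64(0.09237599147813082))
```

View pics/k.png

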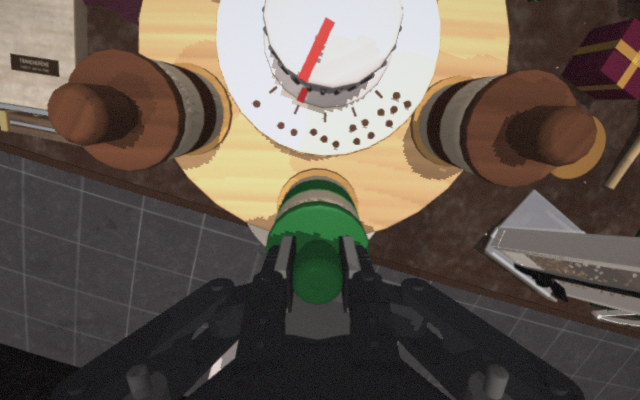

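The green canister is held at about 195.5° against a front of 195.7°, and the sleeve line is still at two dots.

```bash
python3 -c "
from rig import r
print(r.sign_off())"
```

```text
the job is handed in; nothing more can be done
None
```

I set the sleeve to two dots, then swung the green canister over the spout, in line with the tongue to within about 1° by camera, and handed the job in still gripping its knob; the hand-in gave no pass or fail.

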